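# Back the vial turntable up one notch

## Task

The hand-turned vial turntable has been clicked one place too far: with a fingertip, lift its ratchet pawl, pushing the ball on its stem right over backward so that the pawl stays off the teeth, push the wheel one notch backward (clockwise from above) by one of its upright steel pegs, then push the ball forward again so that the pawl drops to the bottom of the next notch. Use only the outside of the fingers and grip nothing. Keep off the glass vials, do not turn the wheel a notch forward, and do not shift the things standing around.

Things in the scene. Friction and masses are not known exactly. Their poses are not given: they have to be found in the camera images.
- turntable: fixed turntable unit on an aluminium base plate 330 x 330 mm, plate top 22 mm above the bench; origin on the wheel's axis at bench level, z up. In its frame a filling head, 172 mm high, stands at the +x edge and reaches in over the vials; the pawl and its bracket are at the -y edge: the bracket's cheek stands at x -76 to -40, y -145 to -139 mm, 78 mm high
- wheel_top (a point): on the wheel's axis, 50 mm above the bench, at the top of the white vial deck (214 mm across); its axes turn with the wheel, z up. The wheel is a steel ratchet plate 260 mm across, its rim 44 mm above the bench
- peg (a point): top centre of one of the six upright steel finger pegs, 84 mm above the bench. Pegs are 10 mm thick, rise 34 mm from the deck and stand evenly (every 1.0472 rad) at radius 94 mm about the wheel's axis; any of them will do
- tooth (a point): top edge of the upright face of the saw tooth that meets the pawl at the start, 52 mm above the bench, at radius 120 mm. 12 such teeth, 8 mm high, stand evenly on the rim between radius 111 and 129 mm; each slopes down counter-clockwise from its upright face to the flat rim
- wheel (a joint): wheel angle, rad, counter-clockwise from above; that way the teeth click freely under the pawl. 0: the upright tooth face is against the pawl, which if down stops it there. A notch is 0.524. Pawl down, the nose lies on the notch's flat from 0 to 0.15 (one notch back: -0.524 to -0.37), above that it rides up a slope. It turns stiffly, stays where left; a peg moves with 1 to 3 N
- pawl (a joint): pawl angle, rad. 0: down, nose at the bottom of a notch; grows as the nose lifts; above 0.25 the nose is clear of the teeth; pushed beyond about 0.85 it falls over backward by the weight of its ball and rests on its stop at 1.13; brought below about 0.6 it falls down again by its own weight. It swings freely and weighs about 120 g
- pawl_hinge (a point): the pawl's pivot, 66 mm above the bench, fixed to the turntable, axes as turntable's; its pin lies along y. With the pawl down the arm reaches from here along +x over the wheel's rim to the nose 54 mm away, whose underside is 22 mm lower; tipped back it leans to -x. At the pawl nothing but the pawl itself stands higher than 78 mm
- pawl_ball (a point): centre of the steel ball, 26 mm across, on the end of the pawl's finger stem (8 mm thick). Pawl down: 27 mm along the turntable's +x from the pivot and 48 mm above it; it circles the pivot at 55 mm as the pawl tips, over the top and back; tipped right back: 31 mm on the -x side of the pivot and 45 mm above it
- vials: twelve glass vials, 20 mm across, held in the wheel's deck in a circle of radius 54 mm about the axis, tops 80 to 86 mm above the bench, some with green caps; they turn with the wheel; origin on the axis at the deck's top. Not to be pushed on
- tube_rack: loose purple rack, 100 x 160 x 18 mm, full of small green-capped tubes, 42 mm high in all; stands beside the turntable; origin under its centre. Leave it alone
- amber_bottle: loose amber glass bottle with a white cap, 60 mm across, 130 mm high, beside the turntable; origin under its centre. Leave it alone
- beaker: loose clear plastic beaker, 72 mm across, 95 mm high, beside the turntable; origin under its centre. Leave it alone
- tip_box: loose blue box with a clear lid, 85 x 120 x 70 mm, to the right of the turntable; origin under its centre. Leave it alone
- marker: loose black marker pen lying on the bench along the turntable's edge, 130 mm long, 13 mm thick; origin under its middle. Leave it alone
- spare_vial: loose glass vial with a green cap, 20 mm across, 45 mm high, standing on a corner of the turntable's base plate (plate top 22 mm above the bench); origin under its centre. Leave it alone
- loose_cap: loose green screw cap, 19 mm across, 10 mm high, lying on another corner of the base plate; origin under its centre. Leave it alone

How it is judged:
By the outcome, as a careful person would: the job done as asked, in the order asked, and still so for the second after the job is handed in, with the robot touching nothing.
It also fails if it takes over 54 s, if anything falls off the work surface, if the arm or the gripper's body presses on something with over 40 N, if the wrist force passes 120 N, or if a joint passes its speed limit or range.

## Robot

A 6-joint arm with a two-finger parallel gripper is mounted at the origin on the work surface. World frame = base frame: x ahead of the robot, y to its left, z up, the work surface at z = 0. Lengths are in mm, angles in rad, forces in N, time in s.
With the tool pointing down it reaches from about 300 to 850 mm from the base axis. Payload 5.4 kg.
Tool frame: the origin (TCP) lies between the finger pads; the fingertips stand manip.tcp_to_tips ahead of it and the grasp point (between the pads) lies 6 mm ahead of it (manip.tcp_to_tips is the distance from the TCP to the fingertips, in mm); z points along the fingers, y is the direction in which the jaws open and shut (so a half turn about z gives the same grasp; the last joint's range is limited). The gripper opens to 85 mm and grips with 20 to 120 N. Pads are 22 mm wide; open, the fingers measure 114 mm over their backs; the gripper's body (76 mm by 85 mm) begins 54 mm behind the grasp point. The pads swing forward as they close: fully open they stand 13 mm farther back than shut.
Start: joints at [0.987, 0.158, 1.597, -0, 1.386, -0.21], TCP at [209.973, 535.273, 224.399] pointing down, gripper open.
Joint ranges: [-2.91, 2.91], [-0.94, 2.29], [0.18, 2.7], [-1.29, 4.43], [0.17, 2.64], [-3, 3]. Speed limits (rad/s): [2.57, 2.57, 3.14, 3.14, 3.14, 3.14].

## Interface

Orientations are given as a 3x3 rotation matrix whose columns are the frame's x, y, z axes.
In Python, from bench import manip, optics gives the robot as it stands.
- The arm moves only by the tool arm_command, never from a script. Its argument "targets" is a list of rows, each a list of 5 numbers: the shift along the tool's x, y, z in mm, then the turn about the tool's z in degrees, then the opening, from 0 (shut) to 1 (fully open). In form: [[x, y, z, twist, hand], ...]. A call has 1 to 10 rows; each row shifts and turns the commanded pose from where the row before left it, along the tool's axes as they then stand; what a row does not reach is not made up. A row lasts 1/8 s, in which the tool goes at most 62.5 mm and 10.7 degrees, less where a joint would pass 70% of its speed; a pose out of reach is approached as far as the arm can. A call is refused whole if a number of a shift passes 62.5 or a number of a turn 10.7, either way. A call with a gripper value outside its range is refused whole. The fingers move at their own pace and stop on an object; the grip force is fixed at half the most. Time passes only in rows, so rows that do not move let the fingers close. It gives the time, the measured TCP pose, the force and the opening at its end, in the units of the state.
- manip.get_obs(): the state, without advancing time (a new reading comes with each control period).
- optics.get_image(name): name is "side" or "top"; returns a dict with "color" (400x640x3 uint8, blue, green, red), "fx", "fy", "cx", "cy" (pixels), "extrinsics" (4x4, takes a point from world to camera coordinates). Camera axes: x right, y up, looking along -z (the intrinsics and any distortion apply to the point x, -y, -z); pixel columns grow to the right and rows downward; lengths in mm; the calibration is good to about 2 mm. A picture is of the moment at which its call begins. There is no depth.
- manip.sign_off(): hands the job in, once; it reports no verdict.
The state is a dict: "time": time; "joint_pos": joint angles; "dq": joint speeds; "joint_torque": joint torques, N m; "ee_pos": TCP position; "orientation": TCP orientation; "contact_force": force on the tool from outside, world axes, zero at the start; "torque": the same for the moment, N m; "finger_gap": finger opening in mm.
Only numpy, scipy, OpenCV 4.12 (cv2) and the standard library are available. Lean on these libraries where they do the work, as an engineer would, in place of code of your own. Each camera call takes 0.05 s, during which the arm holds its last target. There are 200 camera calls.

## Working session

There is one attempt and no reset: what is moved stays moved. The work goes in short steps, Python scripts to look and compute and a tool call to move; the robot and the scene stay as the last step left them, time stands still between calls to the robot, and variables do not carry over. Pictures are saved under pics/ and viewed, about 8 in all and at most 12, crops included, and the job is handed in when it is done.

Besides the shell and the picture viewer there is one more tool, called after "Emit:" as a command line: name --pt "numbers of a row" for each row, then --argument value for the rest. arm_command: Moves the arm, as the interface text tells. Its arguments: {"type":"object","properties":{"targets":{"type":"array"}},"required":["targets"]}

```bash
mkdir -p pics; ls; cat > h.py <<'E'
import numpy as np, cv2
from bench import manip, optics
def snap(n,f):
    im=optics.get_image(n); cv2.imwrite('pics/'+f,im['color'])
    np.savez('pics/'+n+'.npz',**{k:im[k] for k in('fx','fy','cx','cy','extrinsics')}); return im
def cam(n): return np.load('pics/'+n+'.npz')
def proj(n,P):
    c=cam(n);E=c['extrinsics'];p=np.atleast_2d(P)@E[:3,:3].T+E[:3,3]
    return np.c_[c['cx']+c['fx']*p[:,0]/-p[:,2], c['cy']+c['fy']*-p[:,1]/-p[:,2]]
def ray(n,u,v):
    c=cam(n);E=c['extrinsics'];d=np.array([(u-c['cx'])/c['fx'],-(v-c['cy'])/c['fy'],-1.])
    return -E[:3,:3].T@E[:3,3], E[:3,:3].T@d
def atz(n,u,v,z):
    o,d=ray(n,u,v); return o+d*(z-o[2])/d[2]
E
python3 - <<'E'
from h import *
a=snap('top','t0.png');b=snap('side','s0.png')
print({k:v for k,v in a.items() if k!='color'},{k:v for k,v in b.items() if k!='color'})
print(manip.get_obs(), manip.tcp_to_tips)
E
```

```text
pics
{'fx': 419.1374745242885, 'fy': 419.1374745242885, 'cx': 325.5049728576165, 'cy': 200.17105113053626, 'extrinsics': array([[ 1.89353692e-02, -9.99790985e-01,  7.70962141e-03,
         3.04897770e+01],
       [ 9.90050604e-01,  1.98251307e-02,  1.39308168e-01,
        -5.62587061e+02],
       [-1.39431894e-01,  4.99506375e-03,  9.90219065e-01,
        -1.01303829e+03],
       [ 0.00000000e+00,  0.00000000e+00,  0.00000000e+00,
         1.00000000e+00]])} {'fx': 409.4479672914904, 'fy': 409.4479672914904, 'cx': 319.5925578698551, 'cy': 198.83091672427983, 'extrinsics': array([[-9.85515533e-01, -1.69507608e-01, -5.12881632e-03,
         5.67744226e+02],
       [ 9.41805500e-02, -5.72214610e-01,  8.14678135e-01,
        -1.22128113e+02],
       [-1.41028925e-01,  8.02394922e-01,  5.79890706e-01,
        -9.31981278e+02],
       [ 0.00000000e+00,  0.00000000e+00,  0.00000000e+00,
         1.00000000e+00]])}
{'time': 0.1, 'joint_pos': array([ 9.86910887e-01,  1.58969421e-01,  1.59809979e+00,  2.72697172e-05,
        1.38620423e+00, -2.10119948e-01]), 'dq': array([ 3.25956474e-04, -2.52708670e-04, -2.25146981e-03, -1.97963687e-03,
        6.39266142e-05, -2.47167886e-04]), 'joint_torque': array([-3.51038852e-04, -3.96992147e+01, -3.32335711e+01, -2.70318042e-04,
        4.23166930e-03,  7.95992861e-06]), 'ee_pos': array([209.66030093, 534.8263557 , 223.52795868]), 'orientation': array([[-9.30957065e-01,  3.65127434e-01, -9.48934045e-04],
       [ 3.65128473e-01,  9.30956107e-01, -1.38755081e-03],
       [ 3.76783076e-04, -1.63823307e-03, -9.99998587e-01]]), 'contact_force': array([-0.23216421, -0.37994061, -0.49523077]), 'torque': array([0.02027637, 0.01175628, 0.00778134]), 'finger_gap': 85.38237549991774} 25.0
```

View pics/t0.png

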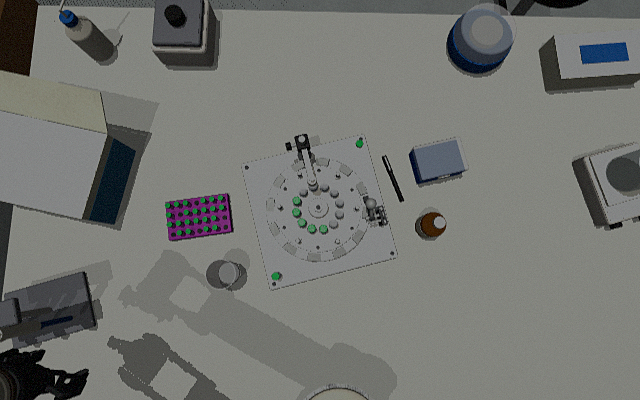

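View pics/s0.png

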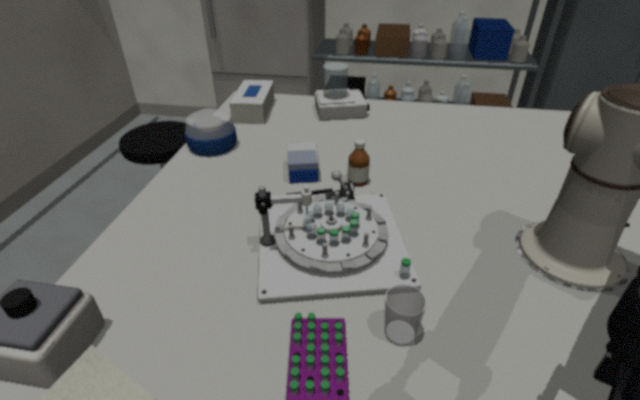

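The top view shows the plate corners at about (243,163), (365,135), (397,258) and (271,290), the filling head at (303,145) and the pawl near (374,210). I'll enlarge both views.

```bash
python3 - <<'E'
from h import *
a=cv2.imread('pics/t0.png');b=cv2.imread('pics/s0.png')
A=cv2.resize(a[130:295,235:455],None,fx=3.6,fy=3.6,interpolation=cv2.INTER_CUBIC)
A=cv2.convertScaleAbs(A,alpha=1.2)
cv2.imwrite('pics/t0c.png',A)
B=cv2.resize(b[165:305,245:425],None,fx=4.2,fy=4.2,interpolation=cv2.INTER_CUBIC)
cv2.imwrite('pics/s0c.png',B)
c=[atz('top',*p,22)[:2] for p in [(243,163),(365,135),(397,258),(271,290)]]
c=np.array(c);print(c,c.mean(0),np.linalg.norm(c-np.roll(c,1,0),axis=1))
E
```

```text
[[ 656.90016625  256.05230231]
 [ 738.20514054  -58.5062622 ]
 [ 421.53331083 -140.61819992]
 [ 337.13254619  171.98357853]] [538.44279095  57.22785468] [330.63405929 324.89627475 327.14433825 323.79524542]
```

View pics/t0c.png

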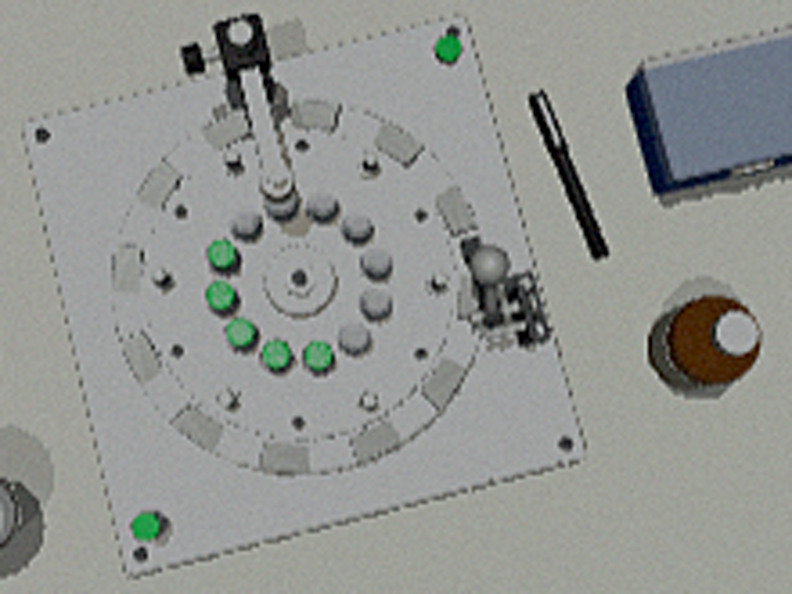

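View pics/s0c.png

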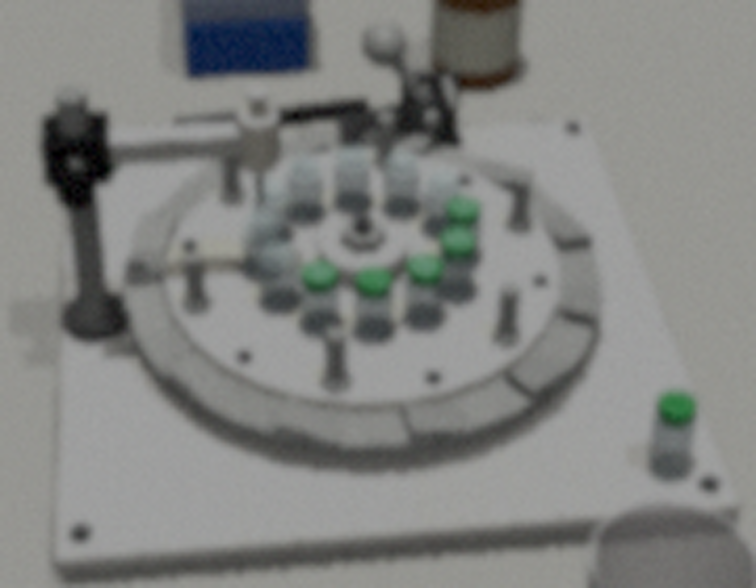

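```bash
python3 - <<'E'
from h import *
def tri(a,b):
    o1,d1=ray('top',*a);o2,d2=ray('side',*b)
    s=np.linalg.lstsq(np.c_[d1,-d2],o2-o1,rcond=None)[0]
    p,q=o1+d1*s[0],o2+d2*s[1];return (p+q)/2,np.linalg.norm(p-q)
T=lambda x,y:(235+x/3.6-.36,130+y/3.6-.36)
S=lambda x,y:(245+x/4.2-.38,165+y/4.2-.38)
print('ball',tri(T(489,263),S(384,42)))
print('hub',tri(T(299,277),S(362,226)), atz('top',*T(299,279),55))
cs=np.array([atz('top',*T(*p),22)[:2] for p in [(23,123),(467,15),(585,458),(131,576)]])
c=cs.mean(0);th=[np.arctan2(*(v[::-1])) for v in (cs[0]-cs[3],cs[1]-cs[2])];th2=[np.arctan2(v[0],-v[1]) for v in (cs[1]-cs[0],cs[2]-cs[3])]
print(c,th,th2);th=np.mean(th+th2)
R=np.array([[np.cos(th),-np.sin(th)],[np.sin(th),np.cos(th)]])
print('ball in tt',(tri(T(489,263),S(384,42))[0][:2]-c)@R)
# peg bases/tops in top view: dark base px, fit
for p in [(234,158),(372,158),(438,281),(370,401),(231,398),(163,280)]:
    w=atz('top',*T(*p),84)[:2];q=(w-c)@R;print(w,np.hypot(*q),np.degrees(np.arctan2(q[1],q[0])))
E
```

```text
ball (array([546.62363499, -63.01948167, 114.70482006]), np.float64(1.5875979249815955))
hub (array([540.2833854 ,  60.18139759,  75.99771689]), np.float64(0.8029833012859379)) [541.92906128  60.4506276   55.        ]
[539.6078298  58.7925519] [np.float64(0.2742381788429307), np.float64(0.2594943674412002)] [np.float64(0.2663499130501344), np.float64(0.2692726386074242)]
ball in tt [ -25.41197415 -119.33827808]
[619.51913962 105.56994004] 92.59558023777015 15.025884655490104
[621.42626368  12.67015769] 93.92300767873687 -44.72805321377265
[538.84645345 -32.53325832] 91.32898393582987 -105.79504297366944
[458.34833554  11.57537237] 93.98173998253237 -165.15794213049884
[458.55228975 103.11205595] 92.38083681712529 136.01368421128865
[535.87744457 150.49637422] 91.77966442165899 77.01204563621756
```

Emit:
arm_command --pt "0 0 0 10.6 0" --pt "0 0 0 10.6 0" --pt "0 0 0 10.6 0" --pt "0 0 0 10.6 0" --pt "0 0 0 10.6 0" --pt "0 0 0 0 0"

```text
time: 0.85
ee_pos: [209.8, 535.0, 223.9]
orientation: [[-0.271, 0.963, -0.001], [0.963, 0.271, -0.001], [-0.001, -0.001, -1.0]]
contact_force: [-0.1, 0.4, 0.5]
finger_gap: 0.1
```

```bash
cat >> h.py <<'E'
C=np.array([540.,59.]);th=.267
R=np.array([[np.cos(th),-np.sin(th)],[np.sin(th),np.cos(th)]])
def go(x,y,tipz,frame='tt'):
    o=manip.get_obs();w=C+R@[x,y] if frame=='tt' else np.array([x,y])
    d=np.r_[w,tipz+manip.tcp_to_tips]-o['ee_pos']
    print('t',o['time'],'tcp',o['ee_pos'].round(1),'tt',((o['ee_pos'][:2]-C)@R).round(1),'F',o['contact_force'].round(1),'gap',round(o['finger_gap'],1),'target',w,'tool shift',(o['orientation'].T@d).round(1))
E
python3 -c "
from h import *
go(28,-119,125);print(manip.get_obs()['orientation'].round(4))"
```

```text
t 0.85 tcp [209.8 535.  223.9] tt [-192.9  546.3] F [-0.1  0.4  0.5] gap 0.1 target [598.40470151 -48.39595356] tool shift [-666.7  216.3   74.2]
[[-2.706e-01  9.627e-01 -5.000e-04]
 [ 9.627e-01  2.706e-01 -8.000e-04]
 [-7.000e-04 -7.000e-04 -1.000e+00]]
```

Emit:
arm_command --pt "-42 14 0 0 0" --pt "-42 14 0 0 0" --pt "-42 14 0 0 0" --pt "-42 14 0 0 0" --pt "-42 14 0 0 0" --pt "-42 14 0 0 0" --pt "-42 14 0 0 0" --pt "-42 14 0 0 0"

```text
time: 1.85
ee_pos: [408.7, 240.4, 224.3]
orientation: [[-0.273, 0.962, 0.0], [0.962, 0.273, 0.0], [0.0, 0.0, -1.0]]
contact_force: [0.4, 0.4, 0.3]
finger_gap: -0.2
```

Emit:
arm_command --pt "-42 14 0 0 0" --pt "-42 14 0 0 0" --pt "-42 14 0 0 0" --pt "-42 14 0 0 0" --pt "-42 14 0 0 0" --pt "-42 14 0 0 0" --pt "-42 14 0 0 0" --pt "0 0 0 0 0"

```text
time: 2.85
ee_pos: [582.3, -17.6, 223.8]
orientation: [[-0.269, 0.963, -0.0], [0.963, 0.269, -0.0], [-0.0, -0.001, -1.0]]
contact_force: [-0.1, 0.9, -0.2]
finger_gap: 0.3
```

```bash
python3 -c "
from h import *
go(28,-119,104);print(manip.get_obs()['orientation'].round(4))"
```

```text
t 2.85 tcp [582.3 -17.6 223.8] tt [ 20.6 -85.1] F [-0.1  0.9 -0.2] gap 0.3 target [598.40470151 -48.39595356] tool shift [-33.9   7.3  94.9]
[[-2.687e-01  9.632e-01 -4.000e-04]
 [ 9.632e-01  2.687e-01 -4.000e-04]
 [-2.000e-04 -5.000e-04 -1.000e+00]]
```

Emit:
arm_command --pt "-34 8 0 0 0" --pt "0 0 30 0 0" --pt "0 0 30 0 0" --pt "0 0 20 0 0" --pt "0 0 15 0 0" --pt "0 0 0 0 0"

```text
time: 3.6
ee_pos: [597.6, -45.3, 128.5]
orientation: [[-0.269, 0.963, -0.002], [0.963, 0.269, 0.001], [0.001, -0.002, -1.0]]
contact_force: [0.5, -0.3, -0.6]
finger_gap: -0.2
```

```bash
python3 - <<'E'
from h import *
a=snap('top','t1.png')['color'];b=snap('side','s1.png')['color']
A=cv2.resize(a[170:240,335:435],(790,553),interpolation=cv2.INTER_CUBIC)
B=cv2.resize(b[110:220,290:400],(590,590),interpolation=cv2.INTER_CUBIC)
cv2.imwrite('pics/s1c.png',B);cv2.imwrite('pics/t1c.png',A)
go(28,-119,104)
E
```

```text
t 3.7 tcp [599.  -45.8 130.4] tt [  29.2 -116.6] F [-0.5  0.3  0.6] gap -0.2 target [598.40470151 -48.39595356] tool shift [-2.4 -1.2  1.4]
```

View pics/s1c.png

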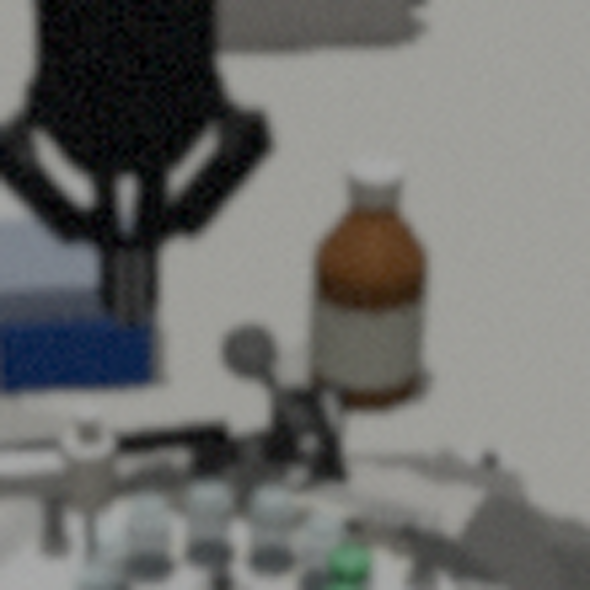

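```bash
python3 - <<'E'
from h import *
o=manip.get_obs();p=o['ee_pos']
P=p+np.array([[0,0,-25],[0,0,-12]]);print((proj('side',P)-[290,110])*5.364)
b=np.r_[C+R@[-25.4,-119.3],114];print((proj('side',b)-[290,110])*5.364)
E
```

```text
[[124.80209739 373.95266857]
 [124.3935396  349.54170265]]
[[244.4004054  347.85820605]]
```

The side crop shows the ball at (248,350). The fingers appear to end at about row 325 in front of the blue box, but the calibration predicts row 374. I'll check that with a difference of the two pictures.

```bash
python3 - <<'E'
from h import *
a=cv2.imread('pics/s0.png').astype(int);b=cv2.imread('pics/s1.png').astype(int)
d=np.abs(a-b).max(2)
print(d[155:190,304:330:2]);print(b[160:186,315].tolist())
E
```

```text
[[ 41  52  98 109 118 109 112 112  65  13   9   5   6]
 [ 12  20  76 108  96 106  99 109  36   5   6   5   9]
 [  7   1  57 104  90  89  93  96  24   7  10   8   8]
 [ 11   4  45 101  82  93  82  90  14   6  10  10  10]
 [  8   8  44  97  80  83  75  82  13  10   9  10   6]
 [  7   8  44  96  75  87  73  85  11   9  10   8  11]
 [ 11   4  41 103  73  76  73  85  11   8  11   9   9]
 [  8   9  39  94  67  72  61  81  10   8   8   7  10]
 [  7   8  39  74  52  62  43  64   8   8   8  11   6]
 [ 12   6  35  64  28  35  30  64   8  11   7   6  11]
 [  3   6  18  51  26  40  25  52   6  11   6   9   8]
 [  2   5  14  57  21  31  26  42   7   6   9   8  10]
 [  2  13   7  39  22  37  21  32   1   8  10   8   9]
 [  7   7   4  23  24  35  15  15   3  10   9   5  10]
 [  3   5   3   5  14  32  17   8   7  10   9  11  11]
 [  9  13  13   4  15  31  22   9   8   9   9  10   9]
 [  6   4   9  13  13   8   9   6  10  10   8   7  12]
 [  4  12   9  16   3  10   9   4  10   5   7  11   9]
 [  3   7   9   9   5  13  14   8  11   9  11   9   9]
 [  6   7   8   6   5   3   4   7   8   8   9   8  11]

[... 500 characters left out ...]
   9   8  10  10   9   6   7   9  11  12  10  10]
 [  9  11  11   8   9   6   9   5   4   8   9   8  10]
 [  9   9   8   7  10   9   9   7   8   5  10   8   9]
 [  7  10   8   9  11   8   9   8   6   9   9   7   8]
 [  4   9   8   9   7   7   8   6   8   8   8   7   7]
 [  3   8   2   4   7   9   8   8  11   8   8   5   6]]
[[53, 53, 53], [53, 49, 51], [51, 49, 50], [50, 53, 52], [54, 55, 53], [48, 50, 49], [51, 49, 49], [49, 49, 49], [51, 44, 47], [50, 46, 44], [57, 43, 35], [65, 38, 21], [72, 38, 19], [76, 40, 19], [76, 36, 15], [74, 39, 9], [74, 35, 10], [75, 37, 16], [74, 32, 7], [76, 40, 23], [76, 42, 22], [85, 65, 59], [114, 111, 108], [138, 139, 138], [148, 154, 152], [153, 158, 158]]
```

```bash
python3 - <<'E'
from h import *
p=manip.get_obs()['ee_pos']
print(p,((proj('top',p+np.array([[0,0,-25],[0,0,0],[0,0,48]])))-[335,170])*7.9)
E
```

```text
[598.96459761 -45.76611642 130.37344542] [[219.92931307  90.91433322]
 [228.1340428   75.22557172]
 [245.12466505  42.73677207]]
```

View pics/t1c.png

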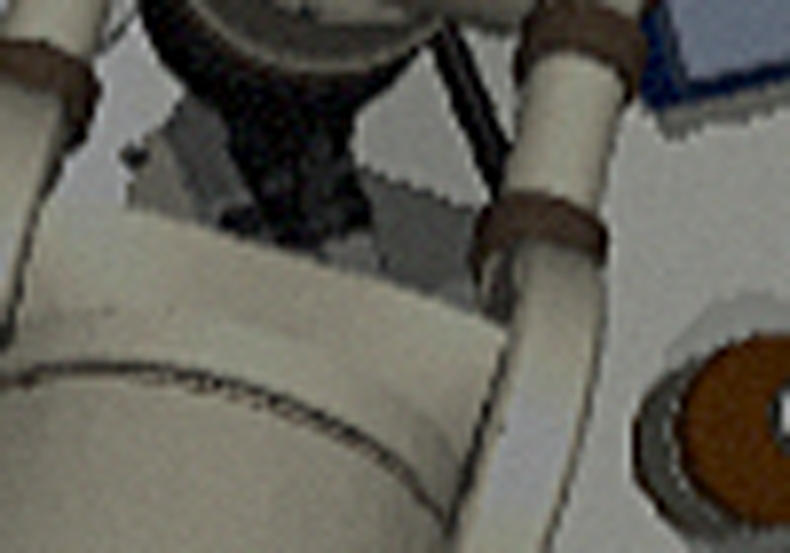

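```bash
python3 - <<'E'
from h import *
def tri(a,b):
    o1,d1=ray('top',*a);o2,d2=ray('side',*b)
    s=np.linalg.lstsq(np.c_[d1,-d2],o2-o1,rcond=None)[0]
    p,q=o1+d1*s[0],o2+d2*s[1];return (p+q)/2,np.linalg.norm(p-q)
print(tri((335+300/7.9,170+235/7.9),(290+131/5.364,110+325/5.364)))
P=np.array([[210,535,199.],[210,535,223],[210,535,275]]);print(proj('top',P),proj('side',P))
Z=np.array([[0,0,0.],[600,-46,105]]);print(proj('top',Z),proj('side',Z))
b=[cv2.imread('pics/'+f)for f in('t0.png','s0.png','t1.png','s1.png')]
A=np.vstack([np.hstack([b[0][330:400,0:110],b[2][150:220,320:430]])]);A=cv2.resize(A,None,fx=3.6,fy=3.6,interpolation=cv2.INTER_CUBIC)
B=np.hstack([b[1][250:330,530:640],b[3][100:180,260:370]]);B=cv2.resize(B,None,fx=3.6,fy=3.6,interpolation=cv2.INTER_CUBIC)
cv2.imwrite('pics/cmp.png',np.vstack([A,B]))
print(manip.get_obs()['joint_pos'])
E
```

```text
(array([576.8946667 , -66.41744421, 117.26509345]), np.float64(45.37135516996247))
[[ 77.33943489 357.53427978]
 [ 70.23151224 360.39011241]
 [ 53.32060656 367.18460336]] [[583.85027509 440.7809153 ]
 [592.8511949  429.27142413]
 [614.65839041 401.38652687]]
[[338.11990379 432.93749385]
 [362.92554247 181.10903949]] [[569.02001376 252.48554361]
 [312.86635128 179.75592626]]
[-2.77223208e-01  3.08006285e-01  1.61295044e+00  3.22692204e-05
  1.21906539e+00 -5.49751597e-01]
```

View pics/cmp.png

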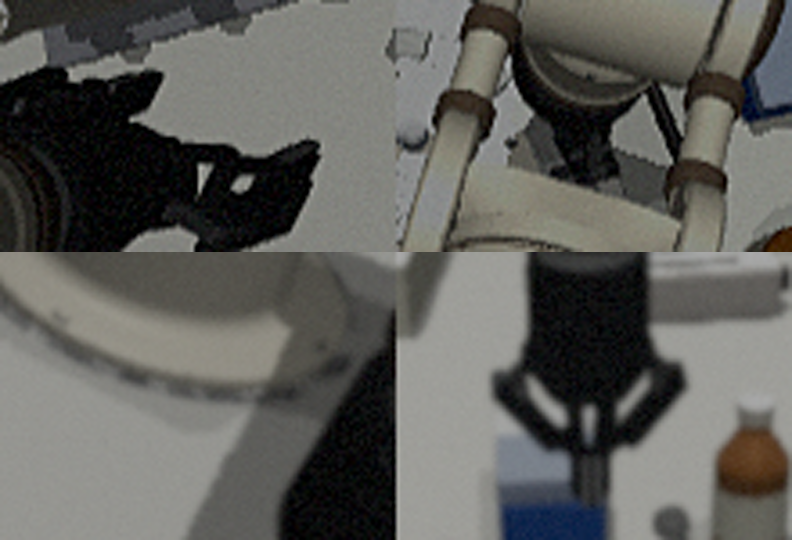

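The images put the fingertips roughly 25 mm higher than the reported pose plus `tcp_to_tips`. The space below is free down to about 52 mm, so I'll descend 26 mm and compare again.

Emit:
arm_command --pt "-2 0 10 0 0" --pt "0 0 10 0 0" --pt "0 0 6 0 0" --pt "0 0 0 0 0"

```text
time: 4.2
ee_pos: [598.3, -47.5, 102.5]
orientation: [[-0.269, 0.963, -0.002], [0.963, 0.269, 0.0], [0.001, -0.001, -1.0]]
contact_force: [-0.2, 0.8, 0.2]
finger_gap: 0.0
```

```bash
python3 - <<'E'
from h import *
b=snap('side','s2.png')['color']
B=cv2.resize(b[130:220,290:390],(800,720),interpolation=cv2.INTER_CUBIC)[:600]
cv2.imwrite('pics/s2c.png',cv2.convertScaleAbs(B,alpha=1.6))
go(28,-119,104)
p=manip.get_obs()['ee_pos'];y=R@[0,11]
for h in(0,25):print(h,(proj('side',p+np.array([y[0],y[1],-h]))-[290,130])*8)
E
```

```text
t 4.25 tcp [598.7 -47.6 103.1] tt [  28.5 -118.3] F [ 0.6 -0.7  0.6] gap -0.1 target [598.40470151 -48.39595356] tool shift [ -0.7  -0.5 -25.9]
0 [[191.38010501 420.69210635]]
25 [[192.45723446 489.25994054]]
```

View pics/s2c.png

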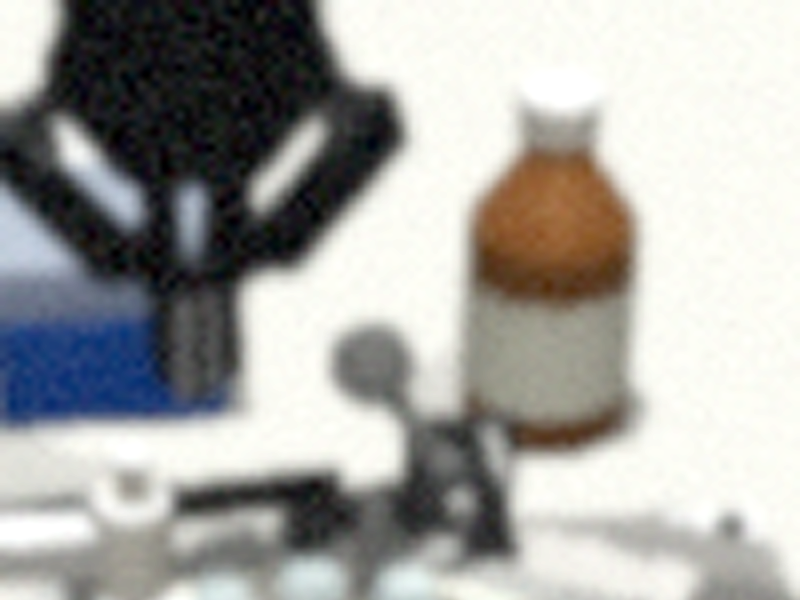

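The side crop shows the ball centre at (373,363) and the shut fingertips ending at (198,400). That puts the tips about 7 mm below the ball's centre and the finger face about 30 mm from the ball. I'll lower the tips a little and push along tool -y.

Emit:
arm_command --pt "0 -8 4 0 0" --pt "0 -8 0 0 0" --pt "0 -6 0 0 0" --pt "0 -6 0 0 0" --pt "0 -6 0 0 0" --pt "0 -6 0 0 0"

```text
time: 5.0
ee_pos: [564.7, -58.2, 103.4]
orientation: [[-0.268, 0.963, 0.012], [0.963, 0.268, 0.0], [-0.003, 0.011, -1.0]]
contact_force: [6.4, 2.7, 10.3]
finger_gap: 0.0
```

Emit:
arm_command --pt "0 -6 0 0 0" --pt "0 -6 0 0 0" --pt "0 -6 0 0 0" --pt "0 -6 0 0 0" --pt "0 -6 0 0 0"

```text
time: 5.62
ee_pos: [530.7, -66.5, 99.0]
orientation: [[-0.269, 0.963, -0.001], [0.963, 0.269, 0.0], [0.0, -0.001, -1.0]]
contact_force: [-0.2, 0.1, 0.6]
finger_gap: 0.1
```

```bash
python3 - <<'E'
from h import *
b=snap('side','s3.png')['color']
B=cv2.resize(b[130:220,290:390],(800,720),interpolation=cv2.INTER_CUBIC)[:600]
cv2.imwrite('pics/s3c.png',cv2.convertScaleAbs(B,alpha=1.6))
go(28,-119,104)
E
```

```text
t 5.675 tcp [530.2 -66.7  99. ] tt [ -42.6 -118.6] F [-0.1  0.1  0.5] gap -0.4 target [598.40470151 -48.39595356] tool shift [ -0.7  70.6 -30.1]
```

View pics/s3c.png

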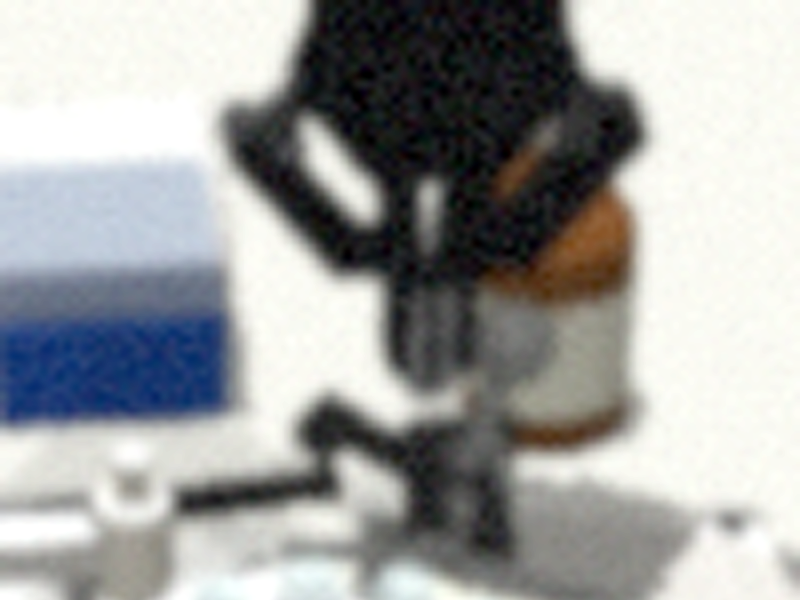

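The pawl is lifted: the nose is up at (330,410), and the ball at (520,340) lies against the finger near the tipping point. I'll push further, pause, then retreat and rise.

Emit:
arm_command --pt "0 -5 0 0 0" --pt "0 -5 0 0 0" --pt "0 -5 0 0 0" --pt "0 0 0 0 0" --pt "0 0 0 0 0" --pt "0 0 0 0 0"

```text
time: 6.42
ee_pos: [517.1, -70.5, 99.4]
orientation: [[-0.269, 0.963, 0.0], [0.963, 0.269, -0.0], [-0.0, 0.0, -1.0]]
contact_force: [0.3, 1.4, 0.3]
finger_gap: 0.0
```

Emit:
arm_command --pt "0 10 0 0 0" --pt "0 15 0 0 0" --pt "0 15 -20 0 0" --pt "0 0 -40 0 0" --pt "0 0 -40 0 0" --pt "0 0 0 0 0"

```text
time: 7.18
ee_pos: [558.6, -60.3, 203.7]
orientation: [[-0.269, 0.963, 0.008], [0.963, 0.269, -0.003], [-0.005, 0.007, -1.0]]
contact_force: [0.4, 0.1, 1.0]
finger_gap: -0.0
```

```bash
python3 - <<'E'
from h import *
b=snap('side','s4.png')['color'];a=snap('top','t4.png')['color']
B=cv2.resize(b[140:240,300:400],(400,400),interpolation=cv2.INTER_CUBIC)
A=cv2.resize(a[165:265,300:400],(400,400),interpolation=cv2.INTER_CUBIC)
cv2.imwrite('pics/v4.png',cv2.convertScaleAbs(np.hstack([B,A]),alpha=1.5))
go(28,-119,104)
E
```

```text
t 7.275 tcp [556.  -59.6 199.4] tt [ -15.9 -118.6] F [-0.2  0.   0.1] gap 0.0 target [598.40470151 -48.39595356] tool shift [-0.6 43.9 70.4]
```

View pics/v4.png

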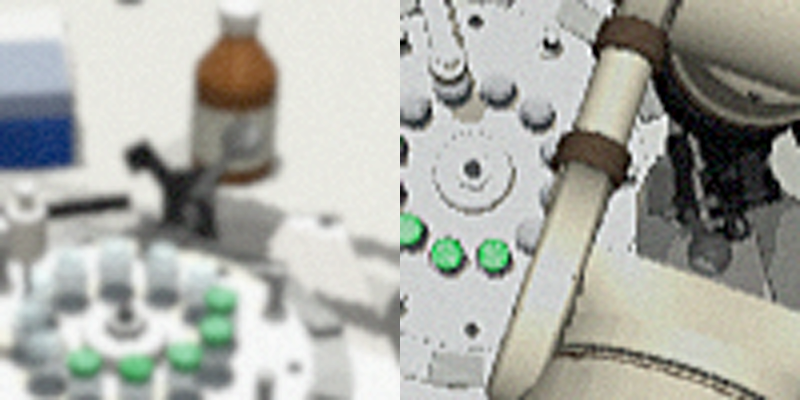

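The pawl is tipped right back and stays: the ball is at (240,130) in the left panel and the nose is up at (140,155). Next is the peg at world (458,12), pushing along tool +x.

```bash
python3 -c "
from h import *
go(467,-18,85,'w')"
```

```text
t 7.275 tcp [556.  -59.6 199.4] tt [ -15.9 -118.6] F [-0.2  0.   0.1] gap 0.0 target [467 -18] tool shift [ 64.  -74.5  89.3]
```

Emit:
arm_command --pt "21 -25 0 0 0" --pt "21 -25 0 0 0" --pt "22 -25 0 0 0" --pt "0 0 40 0 0" --pt "0 0 40 0 0" --pt "0 0 30 0 0" --pt "0 0 0 0 0"

```text
time: 8.15
ee_pos: [462.8, -17.2, 85.8]
orientation: [[-0.269, 0.963, -0.008], [0.963, 0.269, 0.003], [0.005, -0.007, -1.0]]
contact_force: [-0.3, 0.8, -0.1]
finger_gap: -0.1
```

```bash
python3 - <<'E'
from h import *
b=snap('side','s5.png')['color'];a=snap('top','t5.png')['color']
go(467,-18,85,'w')
p=manip.get_obs()['ee_pos'];dx=np.array([-.269,.963,0]);dy=np.array([.963,.269,0])
# predicted tip corner outlines for several heights
for z in (70,80,90,100,110):
    q=np.r_[p[:2],z]+np.array([11*dx+14*dy,11*dx-14*dy]);print(z,proj('side',q).round(1).tolist())
print('peg top/base',proj('side',np.array([[458.5,11.6,84],[458.5,11.6,50]])).round(1).tolist())
u,v=proj('side',np.r_[p[:2],90])[0].astype(int);x0,y0=u-50,v-50
B=cv2.resize(b[y0:y0+100,x0:x0+100],(400,400),interpolation=cv2.INTER_CUBIC)
u,v=proj('top',np.r_[p[:2],90])[0].astype(int);X0,Y0=u-50,v-50
A=cv2.resize(a[Y0:Y0+100,X0:X0+100],(400,400),interpolation=cv2.INTER_CUBIC)
print(x0,y0,X0,Y0)
cv2.imwrite('pics/v5.png',cv2.convertScaleAbs(np.hstack([B,A]),alpha=1.5))
E
```

```text
t 8.25 tcp [466.  -18.2  89.4] tt [-91.8 -54.9] F [-0.3 -1.5  0.6] gap -0.3 target [467 -18] tool shift [ -0.1   1.  -20.6]
70 [[361.5, 206.5], [373.2, 205.7]]
80 [[361.7, 203.1], [373.5, 202.3]]
90 [[362.0, 199.6], [373.8, 198.8]]
100 [[362.2, 196.1], [374.2, 195.3]]
110 [[362.4, 192.5], [374.5, 191.7]]
peg top/base [[369.1, 206.3], [368.2, 218.0]]
316 146 300 187
```

View pics/v5.png

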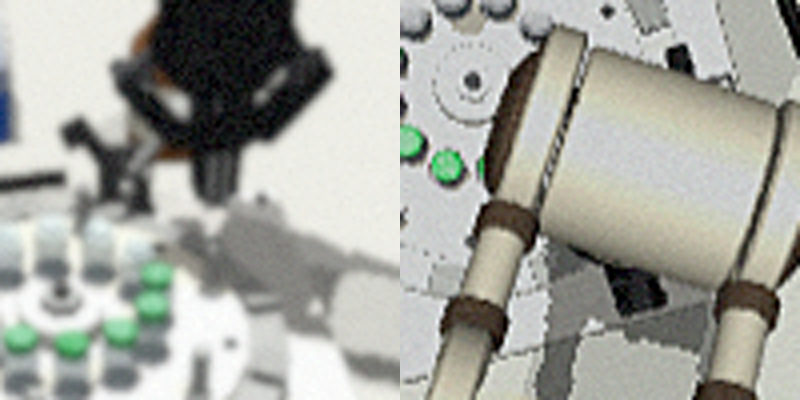

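The fingertips end at about row 200 in the left panel, so they are at z ≈ 98 with the TCP at 89, which agrees with the earlier offset. I'll descend carefully and watch the force.

Emit:
arm_command --pt "0 0 7 0 0" --pt "0 0 5 0 0" --pt "0 0 5 0 0" --pt "0 0 0 0 0"

```text
time: 8.75
ee_pos: [465.7, -18.2, 72.0]
orientation: [[-0.269, 0.963, -0.001], [0.963, 0.269, 0.0], [0.0, -0.001, -1.0]]
contact_force: [0.1, 0.1, 0.2]
finger_gap: -0.1
```

Emit:
arm_command --pt "0 0 3 0 0" --pt "0 0 3 0 0" --pt "0 0 0 0 0"

```text
time: 9.12
ee_pos: [465.9, -18.2, 66.1]
orientation: [[-0.269, 0.963, -0.001], [0.963, 0.269, 0.0], [0.0, -0.0, -1.0]]
contact_force: [0.6, 0.9, -0.3]
finger_gap: 0.1
```

Emit:
arm_command --pt "0 0 3 0 0" --pt "0 0 3 0 0" --pt "5 0 0 0 0" --pt "5 0 0 0 0" --pt "4 0 0 0 0" --pt "4 0 0 0 0" --pt "4 0 0 0 0"

```text
time: 10.0
ee_pos: [459.9, 2.9, 60.4]
orientation: [[-0.269, 0.963, -0.0], [0.963, 0.269, -0.001], [-0.0, -0.0, -1.0]]
contact_force: [-0.6, -2.0, -0.7]
finger_gap: 0.1
```

```bash
python3 - <<'E'
from h import *
go(450.6,36.6,35,'w');print(manip.get_obs()['torque'].round(2))
E
```

```text
t 10.0 tcp [459.9   2.9  60.4] tt [-92. -33.] F [-0.6 -2.  -0.7] gap 0.1 target [450.6  36.6] tool shift [35.   0.1  0.4]
[-0.42  0.14  0.05]
```

Contact at about 2 N. I'll push 28 mm more, then measure the wheel turn from the green caps with code.

Emit:
arm_command --pt "5 0 0 0 0" --pt "5 0 0 0 0" --pt "5 0 0 0 0" --pt "5 0 0 0 0" --pt "4 0 0 0 0" --pt "4 0 0 0 0" --pt "0 0 0 0 0"

```text
time: 10.88
ee_pos: [452.6, 30.4, 60.4]
orientation: [[-0.269, 0.963, 0.0], [0.963, 0.269, 0.001], [0.001, 0.0, -1.0]]
contact_force: [-0.4, 0.1, -0.7]
finger_gap: -0.3
```

```bash
cat >> h.py <<'E'
def caps(f):
    b=cv2.imread('pics/'+f).astype(int);m=((b[...,1]-np.maximum(b[...,0],b[...,2]))>25).astype('uint8')
    n,l,s,c=cv2.connectedComponentsWithStats(m);out=[]
    for i in range(1,n):
        if s[i,4]<8:continue
        w=atz('side',*c[i],84)[:2]-C;r=np.hypot(*w)
        if 35<r<75: out.append((round(np.degrees(np.arctan2(w[1],w[0]))%360,1),round(r,1),int(s[i,4])))
    return sorted(out)
E
python3 - <<'E'
from h import *
snap('side','s6.png')
print(caps('s0.png'));print(caps('s4.png'));print(caps('s6.png'));go(450.6,36.6,35,'w')
E
```

```text
[(np.float64(76.7), np.float64(57.7), 29), (np.float64(104.1), np.float64(56.0), 40), (np.float64(133.3), np.float64(56.4), 35), (np.float64(174.6), np.float64(52.3), 62)]
[(np.float64(75.8), np.float64(56.5), 33), (np.float64(104.3), np.float64(55.8), 39), (np.float64(133.3), np.float64(56.4), 36), (np.float64(174.3), np.float64(51.9), 64)]
[(np.float64(55.3), np.float64(57.8), 26), (np.float64(83.2), np.float64(55.9), 35), (np.float64(111.6), np.float64(56.7), 38), (np.float64(141.5), np.float64(55.4), 42), (np.float64(169.7), np.float64(54.2), 39)]
t 10.925 tcp [452.7  30.2  60.4] tt [-91.8  -4.7] F [ 0.1  0.4 -0.3] gap 0.1 target [450.6  36.6] tool shift [ 6.7 -0.3  0.4]
```

```bash
python3 - <<'E'
from h import *
g=cv2.imread('pics/t0.png',0).astype(np.float32)
ang=np.arange(0,360,1.)
prof=np.zeros(360)
for r in (116,119,122,125):
    t=np.radians(ang);q=np.c_[r*np.cos(t),r*np.sin(t)]@R.T+C+[.5,.3]
    P=proj('top',np.c_[q,np.full(360,51)]).astype(np.float32)
    prof+=cv2.remap(g,P[:,0].reshape(1,-1),P[:,1].reshape(1,-1),cv2.INTER_LINEAR)[0]/4
M=prof.reshape(12,30);print(np.median(M,0).round(0).astype(int))
print(M[[1,2,4,5,6,7,8,10,11]].astype(int))
E
```

```text
[133 135 135 107 107 117 120 117 117 117 117 117 116 116 117 116 114 113
 117 127 134 134 133 133 133 133 133 134 134 133]
[[133 134 135 131 118 123 124 122 124 125 122 123 122 122 122 121 121 120
  120 126 132 133 132 133 133 133 133 132 133 132]
 [133 134 132 121 112 125 126 127 127 127 125 125 124 124 124 123 121 121
  122 127 131 133 133 134 133 134 132 132 132 134]
 [133 134 131 109 106 116 118 117 116 117 117 116 115 116 116 116 113 113
  114 128 134 133 133 131 132 133 133 133 133 132]
 [133 133 134 109 113 115 115 115 115 114 114 112 114 114 113 113 112 111
  113 133 135 133 133 132 133 133 132 132 132 133]
 [133 134 132 108 115 113 114 114 114 113 114 113 113 113 114 113 112 110
  117 132 134 133 133 134 132 133 133 133 133 133]
 [133 135 134  97 107 116 114 113 114 114 112 114 113 112 113 113 112 111
  119 133 134 134 133 134 134 133 133 135 135 129]
 [123 110  96  92 106 110 104  92  87  88  81  67  61  56  54  56  64  76
   87  91  90  88  85  74  68  61  53  48  46  41]
 [134 135 135 106  75 111 120 116 116 116 116 117 115 116 117 115 115 114
  115 125 132 134 133 132 134 132 132 135 133 132]
 [131 135 137  95  69 119 121 119 119 119 119 117 116 117 118 117 114 105
  104  98  76  68  63  57  61  69 100 138 135 132]]
```

The upright tooth faces sit about 2.5° ahead of where the nose should be, so the wheel started at about +0.04 rad. For the middle of the flat I want a total turn of about -28°. It has made -21.3°, so that is about 11 mm more.

Emit:
arm_command --pt "4 0 0 0 0" --pt "4 0 0 0 0" --pt "3 0 0 0 0" --pt "0 0 0 0 0" --pt "-10 0 0 0 0" --pt "-10 0 0 0 0" --pt "0 0 0 0 0"

```text
time: 11.8
ee_pos: [455.4, 20.3, 60.4]
orientation: [[-0.267, 0.964, 0.0], [0.964, 0.267, -0.0], [-0.0, 0.0, -1.0]]
contact_force: [-0.3, 0.5, 0.4]
finger_gap: 0.1
```

```bash
python3 - <<'E'
from h import *
snap('side','s7.png')
print(caps('s0.png'));print(caps('s7.png'));go(450.6,36.6,35,'w')
E
```

```text
[(np.float64(76.7), np.float64(57.7), 29), (np.float64(104.1), np.float64(56.0), 40), (np.float64(133.3), np.float64(56.4), 35), (np.float64(174.6), np.float64(52.3), 62)]
[(np.float64(47.0), np.float64(55.1), 35), (np.float64(77.5), np.float64(56.2), 35), (np.float64(106.3), np.float64(56.2), 38), (np.float64(135.3), np.float64(56.4), 41), (np.float64(163.3), np.float64(55.2), 37)]
t 11.85 tcp [455.2  20.7  60.4] tt [-91.9 -14.6] F [ 0.1 -0.1 -0.4] gap -0.1 target [450.6  36.6] tool shift [16.5 -0.1  0.4]
```

```bash
python3 - <<'E'
from h import *
w=atz('top',439,222,130)[:2];print('bottle',w,(w-C)@R)
go(-138,-119,180);
E
```

```text
bottle [ 504.03732634 -217.78970056] [-107.71629723 -257.49378933]
t 11.85 tcp [455.2  20.7  60.4] tt [-91.9 -14.6] F [ 0.1 -0.1 -0.4] gap -0.1 target [438.28662059 -92.19321562] tool shift [-104.2  -46.5 -144.7]
```

Emit:
arm_command --pt "0 0 -30 0 0" --pt "0 0 -40 0 0" --pt "0 0 -35 0 0" --pt "-26 -12 0 0 0" --pt "-26 -12 0 0 0" --pt "-26 -11 0 0 0" --pt "-26 -11 0 0 0" --pt "0 0 0 0 0"

```text
time: 12.85
ee_pos: [438.5, -92.4, 165.4]
orientation: [[-0.266, 0.964, -0.0], [0.964, 0.266, 0.0], [0.0, -0.0, -1.0]]
contact_force: [-0.4, 0.2, 0.9]
finger_gap: 0.4
```

Emit:
arm_command --pt "0 0 30 0 0" --pt "0 0 25 0 0" --pt "0 0 18 0 0" --pt "0 0 0 0 0"

```text
time: 13.35
ee_pos: [437.5, -89.7, 91.0]
orientation: [[-0.269, 0.963, -0.003], [0.963, 0.269, 0.002], [0.003, -0.003, -1.0]]
contact_force: [0.2, -0.3, 1.2]
finger_gap: 0.1
```

```bash
python3 - <<'E'
from h import *
go(-138,-119,67)
E
```

```text
t 13.35 tcp [437.5 -89.7  91. ] tt [-138.1 -116.4] F [ 0.2 -0.3  1.2] gap 0.1 target [438.28662059 -92.19321562] tool shift [-2.6  0.1 -1. ]
```

Emit:
arm_command --pt "-2 10 0 0 0" --pt "0 8 0 0 0" --pt "0 5 0 0 0" --pt "0 5 0 0 0" --pt "0 5 0 0 0" --pt "0 5 0 0 0"

```text
time: 14.1
ee_pos: [476.1, -82.9, 92.4]
orientation: [[-0.269, 0.963, 0.0], [0.963, 0.269, 0.0], [0.0, 0.0, -1.0]]
contact_force: [-0.4, -0.8, 0.1]
finger_gap: -0.1
```

Emit:
arm_command --pt "0 5 0 0 0" --pt "0 5 0 0 0" --pt "0 5 0 0 0" --pt "0 4 0 0 0" --pt "0 4 0 0 0" --pt "0 0 0 0 0" --pt "0 0 0 0 0"

```text
time: 14.98
ee_pos: [497.9, -76.8, 92.3]
orientation: [[-0.269, 0.963, -0.0], [0.963, 0.269, 0.0], [0.0, -0.0, -1.0]]
contact_force: [-0.4, 0.1, 0.2]
finger_gap: -0.5
```

```bash
python3 - <<'E'
from h import *
go(-138,-119,67)
b=snap('side','s8.png')['color'].astype(int);a=cv2.imread('pics/s0.png').astype(int)
# is the ball back where it was in s0?  patch differences at old ball spot and tipped-back spot
for n,x in (('down',-25.4),('back',-84.3)):
    u,v=proj('side',np.r_[C+R@[x,-119],113])[0].round().astype(int)
    print(n,u,v,np.abs(a-b)[v-4:v+5,u-4:u+5].mean(),a[v-2:v+3,u-2:u+3].mean(),b[v-2:v+3,u-2:u+3].mean())
print(caps('s8.png'))
E
```

```text
t 14.975 tcp [497.9 -76.8  92.3] tt [ -76.5 -119.9] F [-0.4  0.1  0.2] gap -0.5 target [438.28662059 -92.19321562] tool shift [  1.2 -61.5   0.4]
down 336 175 11.263374485596708 111.68 102.37333333333333
back 360 174 35.29218106995885 90.46666666666667 44.45333333333333
[(np.float64(47.9), np.float64(55.4), 38), (np.float64(77.5), np.float64(56.5), 36), (np.float64(106.3), np.float64(56.3), 36), (np.float64(135.3), np.float64(56.2), 40), (np.float64(163.0), np.float64(54.9), 34)]
```

The ball appears to be back at its "down" place. I'll retreat, rise and move away towards the robot for a clear final look.

Emit:
arm_command --pt "0 -15 0 0 0" --pt "0 -20 0 0 0" --pt "0 0 -40 0 0" --pt "0 0 -50 0 0" --pt "0 0 -40 0 0" --pt "0 -35 0 0 0" --pt "0 -35 0 0 0" --pt "0 -35 0 0 0" --pt "0 0 0 0 0"

```text
time: 16.15
ee_pos: [361.3, -114.7, 222.0]
orientation: [[-0.266, 0.964, -0.0], [0.964, 0.266, -0.0], [-0.0, -0.0, -1.0]]
contact_force: [-0.5, -0.2, 0.5]
finger_gap: -0.3
```

```bash
python3 - <<'E'
from h import *
b=snap('side','s9.png')['color'];a=snap('top','t9.png')['color']
go(-138,-119,67);print(caps('s9.png'))
B=cv2.resize(b[150:250,290:390],(400,400),interpolation=cv2.INTER_CUBIC)
A=cv2.resize(a[165:265,310:410],(400,400),interpolation=cv2.INTER_CUBIC)
o=cv2.imread('pics/s0.png')[150:250,290:390];o=cv2.resize(o,(200,200))
cv2.imwrite('pics/v9.png',cv2.convertScaleAbs(np.vstack([np.hstack([B,A]),np.hstack([o,np.zeros((200,600,3),'uint8')])]),alpha=1.5))
E
```

```text
t 16.25 tcp [ 362.9 -114.6  222.4] tt [-216.6 -120.7] F [ 0.3 -0.4 -0.2] gap 0.1 target [438.28662059 -92.19321562] tool shift [  1.4  78.5 130.4]
[(np.float64(47.5), np.float64(55.1), 36), (np.float64(77.7), np.float64(56.7), 35), (np.float64(106.3), np.float64(56.5), 37), (np.float64(135.3), np.float64(56.2), 40), (np.float64(163.3), np.float64(55.5), 34)]
```

View pics/v9.png

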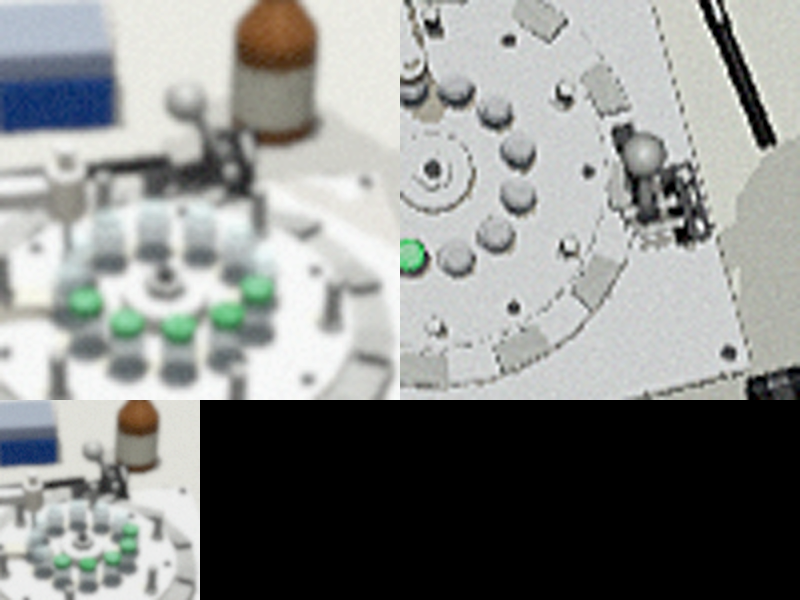

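The pawl is down again: the ball is at (187,100) in the side crop, the same place as in the start picture, and the wheel has turned back one place. One last numeric check of the ball shift and tooth phase.

```bash
python3 - <<'E'
from h import *
for n,(u,v) in (('t',(371,203)),('s',(336,175))):
    a=cv2.imread(f'pics/{n}0.png');b=cv2.imread(f'pics/{n}9.png')
    t=cv2.resize(a[v-7:v+8,u-7:u+8],None,fx=4,fy=4,interpolation=cv2.INTER_CUBIC);s=cv2.resize(b[v-14:v+15,u-14:u+15],None,fx=4,fy=4,interpolation=cv2.INTER_CUBIC)
    _,m,_,l=cv2.minMaxLoc(cv2.matchTemplate(s,t,cv2.TM_CCOEFF_NORMED));print(n,m,(np.array(l)-28)/4)
ang=np.arange(0,360,1.);t=np.radians(ang)
for f in('t0','t9'):
    g=cv2.imread(f'pics/{f}.png',0).astype(np.float32);prof=np.zeros(360)
    for r in (116,119,122,125):
        q=np.c_[r*np.cos(t),r*np.sin(t)]@R.T+C+[.5,.3]
        P=proj('top',np.c_[q,np.full(360,51)]).astype(np.float32)
        prof+=cv2.remap(g,P[:,0].reshape(1,-1),P[:,1].reshape(1,-1),cv2.INTER_LINEAR)[0]/4
    print(np.median(prof.reshape(12,30),0).astype(int))
E
```

```text
t 0.9889808893203735 [0. 0.]
s 0.9961814284324646 [0. 0.]
[133 134 134 107 107 116 119 116 116 116 116 116 115 116 117 116 113 112
 116 126 134 133 133 133 133 132 133 133 133 132]
[136 137 137 138 128 107 118 121 121 120 120 120 120 119 119 118 119 117
 116 117 124 133 137 136 136 136 136 136 137 136]
```

```bash
python3 -c "
from bench import manip
print(manip.sign_off(),manip.get_obs()['contact_force'])"
```

```text
the job is handed in; nothing more can be done
the job is handed in; nothing more can be done
```

The turntable is back one notch with the pawl down in it, and I handed the job in at about 16 s of the 54 s allowed.

With the fingers shut, I pushed the ball over backward until the pawl stayed on its stop. I then pushed one peg clockwise with about 2 N, and pushed the ball forward so the pawl dropped.

**Last checks**
- **Pawl:** the ball matches its starting position in both cameras with no measurable shift, so the pawl is fully down.
- **Wheel:** the green caps show about -27.7° and the tooth edges about -28.6°. The start looked about 2.5° ahead of zero, so the wheel should now be near -0.45 rad, mid-way along the allowed flat (-0.524 to -0.37).
- **Surroundings:** I did not measure the loose objects at the end. What the last pictures show of the tip box, bottle and marker looks unmoved. The arm was clear, and the last force reading, just before hand-in, was near zero.

**What disagreed**
- **Fingertip height:** the images showed the fingertips 30 mm or more higher than the reported pose and `tcp_to_tips` imply. I worked from the images, and lowering the tips to where the stated values would put them in the deck met no contact.
- **First push:** during the first push on the ball, one reading reached about 12 N in all, 10 N of it upward. That is far below the limits.

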